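# Hang the showcase and latch the keeper bar

### The job

Hang the little egg showcase by its wooden crossbar handle on the rack's pair of steel hooks, keeping it upright and setting it down gently, then swing the rack's hinged keeper bar fully shut above the handle, past its catch, so that the showcase is locked in. If the keeper bar is in the way, swing it clear first. Leave the glass dome, the pen pot and the picture frame where they stand.

Things in the scene. Friction and masses are not known exactly. Their poses are not given: they have to be found in the camera images.
- rack: Fixed wooden hanging rack. Origin on the table, under the hanging point; rack -x is the hooks' open side (towards the robot, yaw within 0.25), rack y runs along the hung handle. Base plate 12 mm thick spans x -50..100, y -105..125 mm. Back board: front at x 77, y -50..50, top 182 mm. Hinge post 18 mm thick at (0, -90) mm; wooden catch post 22 x 16 mm, top 205 mm, at (-4, 114) mm.
- hang_point (a point): Where the centre of the crossbar lies when hung: rack (0, 0, 176) mm, rack axes. It rests on two level steel hook rods (10 mm thick, tops 170 mm high) at rack y -30 and +30 mm, reaching from the back board to x -30 mm, between upturned lips at x -30 and stubs at x +30 mm (tops 182 mm). The rods pass under the crossbar inside its uprights: enter from -x with the bar above the lips, then lower.
- keeper (a joint): Keeper bar's hinge angle (rad): 0 = fully shut, bar along rack +y above the hung handle; grows as the free end swings level towards the open side: at 1.57 it points along rack -x; stop at 2.1. Stays where left. In the last 0.10 rad the bar's end snaps past a sprung ball in the catch post (about 5 N at the knob); it is shut below 0.04.
- keeper_hinge (a point): On the keeper's vertical hinge axis, at rack (0, -90, 192) mm. The bar is a 14 x 10 mm steel strip, 180 mm from axis to free end, occupying heights 187 to 197 mm. Axes turn with the bar; bar along its y.
- keeper_knob (a point): In the upright round wooden knob on the keeper bar, 14 mm diameter, 150 mm from the hinge axis; the knob stands from 197 to 240 mm above the table, this point at 222 mm. Pinch it from above or push it sideways.
- showcase: Hanging showcase to be hung, loose, about 0.25 kg: wooden base 64 (x) x 110 (y) x 14 mm, clear dome 60 mm diameter with a brown egg inside, top at 82 mm, and two uprights (10 x 8 mm) at y = +-50 mm carrying a wooden crossbar. Origin: centre of its underside. Starts standing on the table; symmetric under half a turn.
- handle (a point): Centre of the showcase's crossbar handle: 12 x 12 mm square, 110 mm long along the showcase's y, 149 mm above its underside (top 155 mm). Open window beneath it from 82 to 143 mm high and 92 mm wide.
- dome: Bystander, loose: glass dome with an ivory egg on a round wooden base, 78 mm diameter, 142 mm high. Origin: centre of its underside.
- pen_pot: Bystander, loose: dark wooden pot 66 mm diameter, 90 mm high, with pens to 142 mm high. Origin: centre of its underside.
- frame: Bystander, loose: small picture frame 80 mm wide, 125 mm high leaning back on a dark base 60 x 76 mm. Origin: centre of its underside.
Mind the look-alikes: they are no part of the job. What is shaped like the showcase but green or yellow is not meant.

How it is judged (in metres and radians):
On the way, in this order (a step that is already met when the one before it is completed fails the run):
1. the showcase hangs by its crossbar on both hooks, the keeper bar still open (x of handle in the frame of hang_point between -0.024 and 0.024 m and y of handle in the frame of hang_point between -0.016 and 0.016 m and z of handle in the frame of hang_point between -0.006 and 0.006 m and angle between showcase's own z axis and vertical below 0.15 rad and value of joint keeper above 0.15 rad), for 0.2 s.
2. the keeper bar is shut past its catch above the handle (value of joint keeper below 0.04 rad), for 0.2 s.
At the end, for the whole second after the job is handed in: The showcase hangs still and upright (within 0.15 rad) with its crossbar on both hooks, the crossbar's centre within 24 mm (front-back), 16 mm (sideways) and 6 mm (height) of the hanging point, and the keeper bar is shut in its catch (below 0.04 rad) (x of handle in the frame of hang_point between -0.024 and 0.024 m and y of handle in the frame of hang_point between -0.016 and 0.016 m and z of handle in the frame of hang_point between -0.006 and 0.006 m and angle between showcase's own z axis and vertical below 0.15 rad and value of joint keeper below 0.04 rad and linear speed of showcase below 0.03 m/s); the robot touches nothing.
It fails at once if dome pushed more than 25 mm away or tipped (distance of dome from where it was at the start of the episode above 0.025 m or angle between dome's own z axis and vertical above 0.35 rad).
It fails at once if pen pot pushed more than 25 mm away or tipped (distance of pen_pot from where it was at the start of the episode above 0.025 m or angle between pen_pot's own z axis and vertical above 0.35 rad).
It fails at once if frame pushed more than 25 mm away or tipped (distance of frame from where it was at the start of the episode above 0.025 m or angle between frame's own z axis and vertical above 0.35 rad).
It fails at once if the showcase tilted more than 0.6 rad (angle between showcase's own z axis and vertical above 0.6 rad).
It fails at once if the showcase struck against or dropped on the rack (over 60 N) (contact force between showcase and rack above 60 N).
It also fails if it takes over 72 s, if anything falls off the work surface, if the arm or the gripper's body presses on something with over 40 N, if the wrist force passes 120 N, or if a joint passes its speed limit or range.

### The arm

A 7-joint arm with a two-finger parallel gripper is mounted at the origin on the work surface. World frame = base frame: x ahead of the robot, y to its left, z up, the work surface at z = 0. Lengths are in m, angles in degrees, forces in N, time in s.
With the tool pointing down it reaches from about 0.425 to 0.875 m from the base axis. Payload 8.4 kg.
Tool frame: the origin (TCP) lies on the centre line of the jaws, within the pads' length; the fingertips stand 19 mm ahead of it and the grasp point (between the pads) is the TCP; z points along the fingers, y is the line along which they close (so a half turn about z gives the same grasp; the last joint's range is limited). The gripper opens to 85 mm and grips with 20 to 120 N. Pads are 22 mm wide; open, the fingers measure 114 mm over their backs; the gripper's body (76 mm by 85 mm) begins 54 mm behind the grasp point. The pads swing forward as they close: fully open they stand 13 mm farther back than shut.
Start: joints at [-76.043, 19.091, 2.286, 83.961, -0.768, 76.965, -3.352], TCP at [0.218, 0.612, 0.25] pointing down, gripper open.
Joint ranges: [-147.57, 147.57], [-21.85, 119.76], [-74.77, 79.35], [14.55, 137.4], [-85.83, 265.84], [4.83, 119.75], [-152.11, 152.11]. Speed limits (degrees/s): [127.2, 127.2, 159.86, 159.86, 180, 180, 180].

### API

Orientations are given as a 3x3 rotation matrix whose columns are the frame's x, y, z axes.
In Python, from workcell import env gives the robot as it stands.
- The arm moves only by the tool jog_arm, never from a script. Its argument "deltas" is a list of rows, each an object of numbers: "ax", "ay", "az": the turn, a rotation vector about the world's x, y, z normalised to -1 to 1, where 1 is pi rad; "tx", "ty", "tz": the shift along the world's x, y, z normalised to -1 to 1, where 1 is 30 mm; "fingers": the opening, from 0 (shut) to 1 (fully open). A call has 1 to 12 rows; each row shifts and turns the commanded pose from where the row before left it; what a row does not reach is not made up. A row lasts 1/10 s, in which the tool goes at most 50 mm and 8.59 degrees, less where a joint would pass 70% of its speed; a pose out of reach is approached as far as the arm can. A call with a number of a shift or a turn outside -1 to 1 is refused whole. A call with a gripper value outside its range is refused whole. The fingers move at their own pace and stop on an object; "newtons" is the grip in N (left out, the last holds). Time passes only in rows, so rows that do not move let the fingers close. It gives the time, the measured TCP pose, the force, the opening and the grip force at its end, in the units of the state.
- env.get_state(): the state, without advancing time (a new reading comes with each control period).
- env.camera(name): name is "scene" or "top"; returns a dict with "img" (480x640x3 uint8, blue, green, red), "depth" (480x640 float32, m along the optical axis (not along the pixel's ray), 0 where there is no reading), "camera_matrix" (3x3 intrinsics, pixels), "world_to_cam" (4x4, takes a point from world to camera coordinates). Camera axes: x right, y down, z forward; pixel columns grow to the right and rows downward; lengths in m; the calibration is good to about 2 mm. A picture is of the moment at which its call begins.
- env.sign_off(): hands the job in; it is judged then, once.
The state is a dict: "t": time; "joint_pos": joint angles; "joint_velocities": joint speeds; "tau": joint torques, N m; "tcp_pos": TCP position; "eef_rot": TCP orientation; "force": force on the tool from outside, world axes, zero at the start; "torque": the same for the moment, N m; "opening": finger opening in m; "gripper_force": force on a finger pad.
Only numpy, scipy, OpenCV 4.12 (cv2) and the standard library are available. Lean on these libraries where they do the work, as an engineer would, in place of code of your own. Each camera call takes 0.05 s, during which the arm holds its last target. There are 200 camera calls.

## Working session

There is one attempt and no reset: what is moved stays moved. The work goes in short steps, Python scripts to look and compute and a tool call to move; the robot and the scene stay as the last step left them, time stands still between calls to the robot, and variables do not carry over. Pictures are saved under pics/ and viewed, at most 10 in all, crops included, and the job is handed in when it is done.

Besides the shell and the picture viewer there is one more tool, called after "Emit:" by a JSON object that holds its "fn" and its "kwargs". jog_arm: Moves the arm, as the interface text tells. Its arguments: {"type":"object","properties":{"deltas":{"type":"array","items":{"type":"object","properties":{"ax":{"type":"number","minimum":-1,"maximum":1},"ay":{"type":"number","minimum":-1,"maximum":1},"az":{"type":"number","minimum":-1,"maximum":1},"tx":{"type":"number","minimum":-1,"maximum":1},"ty":{"type":"number","minimum":-1,"maximum":1},"tz":{"type":"number","minimum":-1,"maximum":1},"fingers":{"type":"number"}}}},"newtons":{"type":"number"}},"required":["deltas"]}

```bash
mkdir -p pics; cat > h.py <<'E'
import numpy as np, cv2
from workcell import env
def grab(n):
    c=env.camera(n); K=c["camera_matrix"]; T=np.array(c["world_to_cam"]); d=c["depth"]
    v,u=np.mgrid[:480,:640]
    P=np.stack([(u-K[0,2])*d/K[0,0],(v-K[1,2])*d/K[1,1],d],-1)
    W=(P-T[:3,3])@T[:3,:3]
    W[d==0]=np.nan
    return c,W
E
python3 - <<'E'
from h import *
for n in("scene","top"):
    c,W=grab(n); cv2.imwrite(f"pics/{n}0.png",c["img"]); np.savez(f"{n}0.npz",W=W,img=c["img"],K=c["camera_matrix"],T=c["world_to_cam"])
    T=np.array(c["world_to_cam"]); print(n,-T[:3,:3].T@T[:3,3], T[:3,:3].round(2).tolist())
s=env.get_state(); print(s["t"],s["tcp_pos"],np.round(s["eef_rot"],3),s["opening"])
E
```

```text
scene [0.78555973 0.38104683 1.03701739] [[-0.86, 0.52, 0.01], [0.44, 0.74, -0.51], [-0.27, -0.43, -0.86]]
top [ 0.29703065 -0.05216944  1.09611357] [[-0.18, -0.98, -0.01], [-0.96, 0.18, -0.2], [0.2, -0.03, -0.98]]
0.1 [0.21834681 0.61181576 0.24951011] [[-0.942  0.336 -0.   ]
 [ 0.336  0.942 -0.001]
 [-0.    -0.001 -1.   ]] 0.08566100246702318
```

View pics/scene0.png

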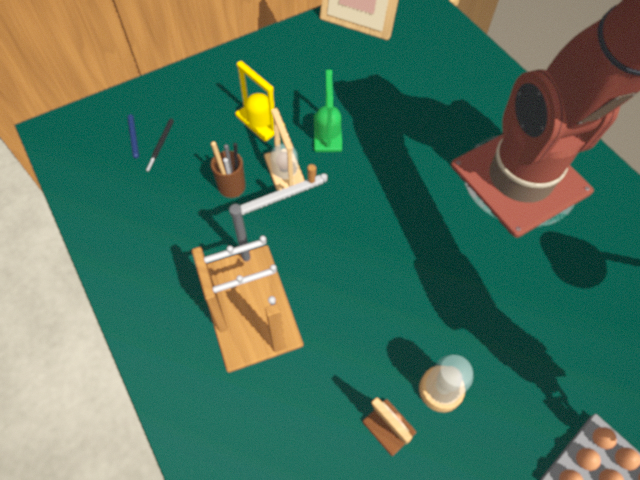

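View pics/top0.png

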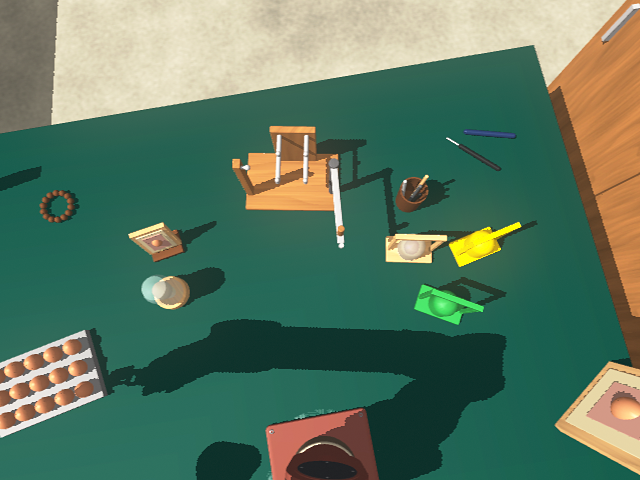

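The top view shows the tan showcase at about (412,247). The rack hooks are at (290,160), and the keeper bar runs from its hinge at (333,162) to its end at (341,243), so it stands roughly open. The pot is at (411,192), and the yellow and green decoys are to the right.

```bash
python3 - <<'E'
from h import *
D=np.load("top0.npz"); W=D["W"]; img=D["img"]; hsv=cv2.cvtColor(img,cv2.COLOR_BGR2HSV)
S=np.load("scene0.npz"); WS=S["W"]; 
def at(u,v): print((u,v),W[v,u].round(3))
for p in [(412,247),(440,238),(395,237),(420,236),(341,240),(333,162),(340,230),(280,140),(308,140),(276,181),(305,181),(410,190),(238,164),(165,290),(157,243)]: at(*p)
def box(n,W,roi,z0,z1):
    m=np.zeros(W.shape[:2],bool); u0,v0,u1,v1=roi; m[v0:v1,u0:u1]=1
    m&=(W[...,2]>z0)&(W[...,2]<z1); p=W[m][:,:2].astype(np.float32)
    (c,s,a)=cv2.minAreaRect(p); q=p-p.mean(0); w,V=np.linalg.eigh(q.T@q)
    print(n,len(p),"rect",np.round(c,4),np.round(s,4),round(a,1),"mean",p.mean(0).round(4),"dir",V[:,1].round(3),"medz",np.median(W[m][:,2]).round(4))
box("handle top",W,(370,215,450,270),.14,.165)
box("sc base top",W,(370,215,450,270),.006,.02)
box("handle scene",WS,(255,95,310,195),.14,.165)
box("keeper top",W,(322,150,352,255),.185,.205)
box("keeper scene",WS,(225,165,335,225),.185,.205)
box("knob top",W,(322,150,352,255),.215,.25)
box("knob scene",WS,(225,150,335,225),.215,.25)
box("plate top",W,(235,120,350,215),.006,.018)
box("plate scene",WS,(185,240,310,375),.006,.018)
box("rods top",W,(265,150,315,190),.160,.175)
box("rods scene",WS,(185,225,280,300),.160,.175)
box("board",W,(262,120,320,190),.174,.19)
box("catch",W,(225,150,256,195),.198,.21)
box("dome",W,(135,265,195,315),.1,.15)
box("frame",W,(125,215,190,262),.02,.15)
box("pot",W,(395,170,435,215),.02,.15)
E
```

```text
(412, 247) [ 0.449 -0.285  0.078]
(440, 238) [ 0.446 -0.331  0.151]
(395, 237) [ 0.466 -0.238  0.147]
(420, 236) [ 0.458 -0.289  0.154]
(341, 240) [ 0.471 -0.119  0.198]
(333, 162) [ 0.637 -0.133  0.203]
(340, 230) [ 0.482 -0.118  0.242]
(280, 140) [ 0.721 -0.031  0.169]
(308, 140) [ 0.71  -0.092  0.169]
(276, 181) [ 0.626 -0.008  0.178]
(305, 181) [ 0.614 -0.069  0.18 ]
(410, 190) [ 0.603 -0.328  0.006]
(238, 164) [0.667 0.063 0.205]
(165, 290) [0.444 0.265 0.133]
(157, 243) [0.563 0.29  0.078]
handle top 331 rect [ 0.4555 -0.2917] [0.1108 0.0128] 77.8 mean [ 0.4548 -0.291 ] dir [0.209 0.978] medz 0.1544
sc base top 492 rect [ 0.4535 -0.2828] [0.1014 0.1532] 13.6 mean [ 0.4462 -0.2845] dir [0.276 0.961] medz 0.0136
handle scene 294 rect [ 0.4559 -0.2931] [0.1134 0.0126] 78.0 mean [ 0.4576 -0.2883] dir [0.206 0.979] medz 0.1549
keeper top 574 rect [ 0.5507 -0.1248] [0.0194 0.1897] 83.7 mean [ 0.5587 -0.1269] dir [-0.995  0.097] medz 0.1971
keeper scene 873 rect [ 0.551  -0.1254] [0.0228 0.1908] 83.3 mean [ 0.5594 -0.1261] dir [-0.996  0.093] medz 0.1967
knob top 53 rect [ 0.4853 -0.1
[... 468 characters left out ...]
] 79.2 mean [ 0.6553 -0.048 ] dir [0.08  0.997] medz 0.169
rods scene 706 rect [ 0.6788 -0.07  ] [0.121  0.1287] 86.3 mean [ 0.6773 -0.0488] dir [-0.992 -0.126] medz 0.1689
board 445 rect [ 0.6804 -0.0525] [0.0986 0.1282] 80.0 mean [ 0.7195 -0.0602] dir [-0.979  0.205] medz 0.1813
catch 83 rect [0.668  0.0583] [0.0315 0.0205] 82.4 mean [0.6681 0.0648] dir [-0.799 -0.601] medz 0.2045
dome 750 rect [0.4511 0.2849] [0.0576 0.0621] 57.9 mean [0.4491 0.281 ] dir [-0.914  0.406] medz 0.1354
frame 964 rect [0.5747 0.2932] [0.034  0.0814] 9.0 mean [0.5731 0.2898] dir [-0.171  0.985] medz 0.0893
pot 738 rect [ 0.5777 -0.3163] [0.0653 0.0643] 87.7 mean [ 0.5759 -0.3152] dir [-0.711  0.703] medz 0.0768
```

Emit:
{"fn": "jog_arm", "kwargs": {"deltas": [{"tz": 0.8,"az": -0.013},{"tz": 0.8,"az": -0.013},{"tz": 0.8,"tx": 0.5,"ty": -0.5,"az": -0.013},{"tx": 0.8,"ty": -0.8,"az": -0.013},{"tx": 0.8,"ty": -0.8,"az": -0.013},{"tx": 0.8,"ty": -0.8,"az": -0.013},{"tx": 0.8,"ty": -0.8,"az": -0.013},{"tx": 0.8,"ty": -0.8,"az": -0.013},{"tx": 0.8,"ty": -0.8,"az": -0.013},{"tx": 0.8,"ty": -0.8,"az": -0.013},{"tx": 0.8,"ty": -0.8,"az": -0.013},{"tx": 0.8,"ty": -0.8,"az": -0.013}]}}

```text
schema error: expected keys ax, ay, az, tx, ty, tz, fingers
```

```bash
python3 - <<'E'
from h import *
# rack: fit rods in scene, fixed width
S=np.load("scene0.npz"); D=np.load("top0.npz")
for n,W,roi in (("s",S["W"],(185,225,280,300)),("t",D["W"],(265,150,315,195))):
    m=np.zeros(W.shape[:2],bool); u0,v0,u1,v1=roi; m[v0:v1,u0:u1]=1
    m&=(W[...,2]>.164)&(W[...,2]<.173); p=W[m][:,:2]
    yaw=-.187; R=np.array([[np.cos(yaw),-np.sin(yaw)],[np.sin(yaw),np.cos(yaw)]])
    q=(p-[.651,-.0455])@R   # rack coords
    for s in(-1,1):
        k=(abs(q[:,1]-s*.03)<.012)&(q[:,0]<.07); 
        print(n,s,k.sum(),np.polyfit(q[k,0],q[k,1],1).round(4),q[k,0].min().round(4))
    m2=np.zeros(W.shape[:2],bool); m2[v0:v1,u0:u1]=1; m2&=(W[...,2]>.1765)&(W[...,2]<.19); l=(W[m2][:,:2]-[.651,-.0455])@R
    for s in(-1,1):
      for e in(-1,1):
        k=(abs(l-[e*.03,s*.03])<.012).all(1); print("lip",e,s,k.sum(),l[k].mean(0).round(4))
E
```

```text
s -1 289 [-0.0095 -0.0297] -0.0317
s 1 300 [-0.0087  0.0301] -0.0326
lip -1 -1 26 [-0.0285 -0.0304]
lip 1 -1 25 [ 0.0312 -0.0299]
lip -1 1 26 [-0.0281  0.03  ]
lip 1 1 27 [0.0313 0.0298]
t -1 117 [ 0.0021 -0.0309] -0.0328
t 1 118 [-0.0028  0.0287] -0.0336
lip -1 -1 16 [-0.0295 -0.0306]
lip 1 -1 16 [ 0.0298 -0.0312]
lip -1 1 17 [-0.0299  0.0296]
lip 1 1 19 [0.0304 0.0289]
```

Emit:
{"fn": "jog_arm", "kwargs": {"deltas": [{"ax": 0,"ay": 0,"az": -0.013,"tx": 0,"ty": 0,"tz": 0.8,"fingers": 1},{"ax": 0,"ay": 0,"az": -0.013,"tx": 0,"ty": 0,"tz": 0.8,"fingers": 1},{"ax": 0,"ay": 0,"az": -0.013,"tx": 0.8,"ty": -0.8,"tz": 0.8,"fingers": 1},{"ax": 0,"ay": 0,"az": -0.013,"tx": 0.8,"ty": -0.8,"tz": 0,"fingers": 1},{"ax": 0,"ay": 0,"az": -0.013,"tx": 0.8,"ty": -0.8,"tz": 0,"fingers": 1},{"ax": 0,"ay": 0,"az": -0.013,"tx": 0.8,"ty": -0.8,"tz": 0,"fingers": 1},{"ax": 0,"ay": 0,"az": -0.013,"tx": 0.8,"ty": -0.8,"tz": 0,"fingers": 1},{"ax": 0,"ay": 0,"az": -0.013,"tx": 0.8,"ty": -0.8,"tz": 0,"fingers": 1},{"ax": 0,"ay": 0,"az": -0.013,"tx": 0.8,"ty": -0.8,"tz": 0,"fingers": 1},{"ax": 0,"ay": 0,"az": -0.013,"tx": 0.8,"ty": -0.8,"tz": 0,"fingers": 1},{"ax": 0,"ay": 0,"az": -0.013,"tx": 0.8,"ty": -0.8,"tz": 0,"fingers": 1},{"ax": 0,"ay": 0,"az": -0.013,"tx": 0.8,"ty": -0.8,"tz": 0,"fingers": 1}], "newtons": 40}}

```text
t: 1.3
tcp_pos: [0.4592, 0.3709, 0.322]
eef_rot: [[-0.671, 0.741, -0.0], [0.741, 0.671, -0.0], [0.0, -0.001, -1.0]]
force: [-0.0, 0.5, 0.5]
opening: 0.0854
gripper_force: 0.0
```

Emit:
{"fn": "jog_arm", "kwargs": {"deltas": [{"ax": 0,"ay": 0,"az": -0.0125,"tx": 0.2,"ty": -0.92,"tz": 0,"fingers": 1},{"ax": 0,"ay": 0,"az": -0.0125,"tx": 0.2,"ty": -0.92,"tz": 0,"fingers": 1},{"ax": 0,"ay": 0,"az": -0.0125,"tx": 0.2,"ty": -0.92,"tz": 0,"fingers": 1},{"ax": 0,"ay": 0,"az": -0.0125,"tx": 0.2,"ty": -0.92,"tz": 0,"fingers": 1},{"ax": 0,"ay": 0,"az": -0.0125,"tx": 0.2,"ty": -0.92,"tz": 0,"fingers": 1},{"ax": 0,"ay": 0,"az": -0.0125,"tx": 0.2,"ty": -0.92,"tz": 0,"fingers": 1},{"ax": 0,"ay": 0,"az": -0.0125,"tx": 0.2,"ty": -0.92,"tz": 0,"fingers": 1},{"ax": 0,"ay": 0,"az": -0.0125,"tx": 0.2,"ty": -0.92,"tz": 0,"fingers": 1},{"ax": 0,"ay": 0,"az": -0.0125,"tx": 0.2,"ty": -0.92,"tz": 0,"fingers": 1},{"ax": 0,"ay": 0,"az": -0.0125,"tx": 0.2,"ty": -0.92,"tz": 0,"fingers": 1},{"ax": 0,"ay": 0,"az": -0.0125,"tx": 0.2,"ty": -0.92,"tz": 0,"fingers": 1},{"ax": 0,"ay": 0,"az": -0.0125,"tx": 0.2,"ty": -0.92,"tz": 0,"fingers": 1}]}}

```text
t: 2.5
tcp_pos: [0.5309, 0.0386, 0.3223]
eef_rot: [[-0.26, 0.966, 0.0], [0.966, 0.26, -0.0], [-0.0, 0.0, -1.0]]
force: [0.7, -0.4, 0.6]
opening: 0.0859
gripper_force: 0.0
```

Emit:
{"fn": "jog_arm", "kwargs": {"deltas": [{"ax": 0,"ay": 0,"az": -0.0125,"tx": -0.2,"ty": -0.92,"tz": 0,"fingers": 1},{"ax": 0,"ay": 0,"az": -0.0125,"tx": -0.2,"ty": -0.92,"tz": 0,"fingers": 1},{"ax": 0,"ay": 0,"az": -0.0125,"tx": -0.2,"ty": -0.92,"tz": 0,"fingers": 1},{"ax": 0,"ay": 0,"az": -0.0125,"tx": -0.2,"ty": -0.92,"tz": 0,"fingers": 1},{"ax": 0,"ay": 0,"az": -0.0125,"tx": -0.2,"ty": -0.92,"tz": 0,"fingers": 1},{"ax": 0,"ay": 0,"az": -0.0125,"tx": -0.2,"ty": -0.92,"tz": 0,"fingers": 1},{"ax": 0,"ay": 0,"az": -0.0125,"tx": -0.2,"ty": -0.92,"tz": 0,"fingers": 1},{"ax": 0,"ay": 0,"az": -0.0125,"tx": -0.2,"ty": -0.92,"tz": 0,"fingers": 1},{"ax": 0,"ay": 0,"az": -0.0125,"tx": -0.2,"ty": -0.92,"tz": 0,"fingers": 1},{"ax": 0,"ay": 0,"az": -0.0125,"tx": -0.2,"ty": -0.92,"tz": 0,"fingers": 1},{"ax": 0,"ay": 0,"az": -0.0125,"tx": -0.2,"ty": -0.92,"tz": 0,"fingers": 1},{"ax": 0,"ay": 0,"az": 0,"tx": 0,"ty": 0,"tz": 0,"fingers": 1}]}}

```text
t: 3.7
tcp_pos: [0.4623, -0.2678, 0.3226]
eef_rot: [[0.173, 0.985, -0.0], [0.985, -0.173, -0.002], [-0.002, 0.0, -1.0]]
force: [-0.7, 1.0, -0.5]
opening: 0.0858
gripper_force: 0.0
```

Emit:
{"fn": "jog_arm", "kwargs": {"deltas": [{"ax": 0,"ay": 0,"az": -0.011,"tx": -0.22,"ty": -0.82,"tz": 0,"fingers": 1},{"ax": 0,"ay": 0,"az": 0,"tx": 0,"ty": 0,"tz": -0.8,"fingers": 1},{"ax": 0,"ay": 0,"az": 0,"tx": 0,"ty": 0,"tz": -0.8,"fingers": 1},{"ax": 0,"ay": 0,"az": 0,"tx": 0,"ty": 0,"tz": -0.8,"fingers": 1},{"ax": 0,"ay": 0,"az": 0,"tx": 0,"ty": 0,"tz": -0.8,"fingers": 1},{"ax": 0,"ay": 0,"az": 0,"tx": 0,"ty": 0,"tz": -0.8,"fingers": 1},{"ax": 0,"ay": 0,"az": 0,"tx": 0,"ty": 0,"tz": -0.8,"fingers": 1},{"ax": 0,"ay": 0,"az": 0,"tx": 0,"ty": 0,"tz": -0.8,"fingers": 1},{"ax": 0,"ay": 0,"az": 0,"tx": 0,"ty": 0,"tz": -0.2,"fingers": 1},{"ax": 0,"ay": 0,"az": 0,"tx": 0,"ty": 0,"tz": 0,"fingers": 1}]}}

```text
t: 4.7
tcp_pos: [0.4574, -0.2874, 0.1479]
eef_rot: [[0.199, 0.98, -0.002], [0.98, -0.199, -0.0], [-0.0, -0.002, -1.0]]
force: [-0.6, -0.4, 1.1]
opening: 0.0852
gripper_force: 0.0
```

Emit:
{"fn": "jog_arm", "kwargs": {"deltas": [{"ax": 0,"ay": 0,"az": 0,"tx": -0.06,"ty": -0.16,"tz": 0.03,"fingers": 0.5},{"ax": 0,"ay": 0,"az": 0,"tx": 0,"ty": 0,"tz": 0,"fingers": 0.25},{"ax": 0,"ay": 0,"az": 0,"tx": 0,"ty": 0,"tz": 0,"fingers": 0.1},{"ax": 0,"ay": 0,"az": 0,"tx": 0,"ty": 0,"tz": 0,"fingers": 0},{"ax": 0,"ay": 0,"az": 0,"tx": 0,"ty": 0,"tz": 0,"fingers": 0},{"ax": 0,"ay": 0,"az": 0,"tx": 0,"ty": 0,"tz": 0,"fingers": 0},{"ax": 0,"ay": 0,"az": 0,"tx": 0,"ty": 0,"tz": 0,"fingers": 0},{"ax": 0,"ay": 0,"az": 0,"tx": 0,"ty": 0,"tz": 0,"fingers": 0}], "newtons": 50}}

```text
t: 5.5
tcp_pos: [0.4563, -0.2921, 0.1496]
eef_rot: [[0.198, 0.98, 0.0], [0.98, -0.198, -0.0], [0.0, 0.0, -1.0]]
force: [-1.5, 0.5, 5.6]
opening: 0.0111
gripper_force: 49.7
```

Emit:
{"fn": "jog_arm", "kwargs": {"deltas": [{"ax": 0,"ay": 0,"az": 0,"tx": 0,"ty": 0,"tz": 0.3,"fingers": 0},{"ax": 0,"ay": 0,"az": 0,"tx": 0,"ty": 0,"tz": 0.8,"fingers": 0},{"ax": 0,"ay": 0,"az": 0,"tx": 0,"ty": 0,"tz": 0.8,"fingers": 0},{"ax": 0,"ay": 0,"az": 0,"tx": 0,"ty": 0,"tz": 0.8,"fingers": 0},{"ax": 0,"ay": 0,"az": 0,"tx": 0,"ty": 0,"tz": 0.8,"fingers": 0},{"ax": 0,"ay": 0,"az": 0,"tx": 0,"ty": 0,"tz": 0.8,"fingers": 0},{"ax": 0,"ay": 0,"az": 0,"tx": 0,"ty": 0,"tz": 0.8,"fingers": 0},{"ax": 0,"ay": 0,"az": 0,"tx": 0,"ty": 0,"tz": 0.8,"fingers": 0},{"ax": 0,"ay": 0,"az": 0,"tx": 0,"ty": 0,"tz": 0.8,"fingers": 0},{"ax": 0,"ay": 0,"az": 0,"tx": 0,"ty": 0,"tz": 0.8,"fingers": 0},{"ax": 0,"ay": 0,"az": 0,"tx": 0,"ty": 0,"tz": 0.8,"fingers": 0},{"ax": 0,"ay": 0,"az": 0,"tx": 0,"ty": 0,"tz": 0.8,"fingers": 0}]}}

```text
t: 6.7
tcp_pos: [0.4556, -0.292, 0.4233]
eef_rot: [[0.199, 0.98, -0.0], [0.98, -0.199, 0.0], [0.0, -0.0, -1.0]]
force: [0.9, 0.2, -2.3]
opening: 0.0108
gripper_force: 48.9
```

Emit:
{"fn": "jog_arm", "kwargs": {"deltas": [{"ax": 0,"ay": 0,"az": 0.001,"tx": 0.1,"ty": 0.3,"tz": 0,"fingers": 0},{"ax": 0,"ay": 0,"az": 0.001,"tx": 0.2,"ty": 0.7,"tz": 0,"fingers": 0},{"ax": 0,"ay": 0,"az": 0.001,"tx": 0.2,"ty": 0.9,"tz": 0,"fingers": 0},{"ax": 0,"ay": 0,"az": 0,"tx": 0.2,"ty": 0.9,"tz": 0,"fingers": 0},{"ax": 0,"ay": 0,"az": 0,"tx": 0.2,"ty": 0.9,"tz": 0,"fingers": 0},{"ax": 0,"ay": 0,"az": 0,"tx": 0.2,"ty": 0.9,"tz": 0,"fingers": 0},{"ax": 0,"ay": 0,"az": 0,"tx": 0.2,"ty": 0.9,"tz": 0,"fingers": 0},{"ax": 0,"ay": 0,"az": 0,"tx": 0.2,"ty": 0.9,"tz": 0,"fingers": 0},{"ax": 0,"ay": 0,"az": 0,"tx": 0.2,"ty": 0.9,"tz": 0,"fingers": 0},{"ax": 0,"ay": 0,"az": 0,"tx": 0.2,"ty": 0.9,"tz": 0,"fingers": 0},{"ax": 0,"ay": 0,"az": 0,"tx": 0.3,"ty": 0.6,"tz": 0,"fingers": 0},{"ax": 0,"ay": 0,"az": 0,"tx": 0.1,"ty": 0.2,"tz": 0,"fingers": 0}]}}

```text
t: 7.9
tcp_pos: [0.5255, -0.0194, 0.4212]
eef_rot: [[0.186, 0.983, -0.001], [0.983, -0.186, -0.0], [-0.001, -0.001, -1.0]]
force: [0.9, -0.4, -2.5]
opening: 0.0114
gripper_force: 48.9
```

Emit:
{"fn": "jog_arm", "kwargs": {"deltas": [{"ax": 0,"ay": 0,"az": 0,"tx": 0,"ty": 0,"tz": -0.4,"fingers": 0},{"ax": 0,"ay": 0,"az": 0,"tx": 0,"ty": 0,"tz": -0.8,"fingers": 0},{"ax": 0,"ay": 0,"az": 0,"tx": 0,"ty": 0,"tz": -0.8,"fingers": 0},{"ax": 0,"ay": 0,"az": 0,"tx": 0,"ty": 0,"tz": -0.8,"fingers": 0},{"ax": 0,"ay": 0,"az": 0,"tx": 0,"ty": 0,"tz": -0.8,"fingers": 0},{"ax": 0,"ay": 0,"az": 0,"tx": 0,"ty": 0,"tz": -0.8,"fingers": 0},{"ax": 0,"ay": 0,"az": 0,"tx": 0,"ty": 0,"tz": -0.8,"fingers": 0},{"ax": 0,"ay": 0,"az": 0,"tx": 0,"ty": 0,"tz": -0.8,"fingers": 0},{"ax": 0,"ay": 0,"az": 0,"tx": 0,"ty": 0,"tz": -0.8,"fingers": 0},{"ax": 0,"ay": 0,"az": 0,"tx": 0,"ty": 0,"tz": -0.5,"fingers": 0},{"ax": 0,"ay": 0,"az": 0,"tx": 0,"ty": 0,"tz": 0,"fingers": 0}]}}

```text
t: 9.0
tcp_pos: [0.5231, -0.0239, 0.2006]
eef_rot: [[0.192, 0.981, -0.004], [0.981, -0.192, -0.001], [-0.002, -0.004, -1.0]]
force: [-0.2, 0.0, -2.3]
opening: 0.0109
gripper_force: 48.9
```

```bash
python3 - <<'E'
from h import *
ims=[]
for n in("scene","top"):
    c,W=grab(n); i=c["img"]; np.savez(f"{n}1.npz",W=W,img=i)
    ims.append(i[100:400,130:430] if n=="scene" else i[80:380,180:480])
cv2.imwrite("pics/p1.png",np.hstack(ims)); print(env.get_state()["t"],env.get_state()["tcp_pos"])
E
```

```text
9.1 [ 0.52473634 -0.02338933  0.20327177]
```

View pics/p1.png

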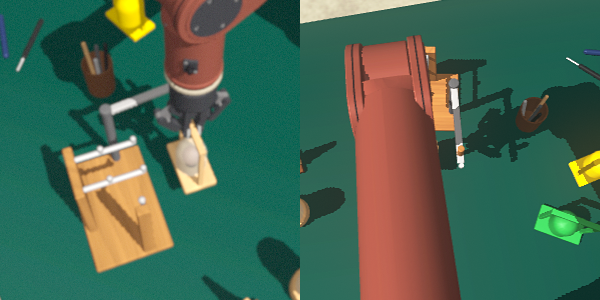

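The left half (scene) shows the showcase held upright in front of the hooks at about (192,160), with the keeper bar clear to its right. In the right half (top), the arm covers it. I'll measure the handle in the scene depth.

```bash
python3 - <<'E'
from h import *
S=np.load("scene1.npz"); W=S["W"]; t=env.get_state(); print(t["tcp_pos"])
yaw=-.19; R=np.array([[np.cos(yaw),-np.sin(yaw)],[np.sin(yaw),np.cos(yaw)]])
m=np.zeros(W.shape[:2],bool); m[215:300,295:350]=1
Q=W.copy(); Q[...,:2]=(W[...,:2]-[.6515,-.046])@R
for z0,z1 in((.195,.215),(.06,.07),(.045,.06)):
    k=m&(W[...,2]>z0)&(W[...,2]<z1)&(Q[...,0]<-.06); p=Q[k]; 
    if len(p): print(z0,len(p),p.min(0).round(4),p.max(0).round(4),np.median(p,0).round(4))
    if len(p)>20: print(cv2.minAreaRect(p[:,:2].astype(np.float32)))
print(((t["tcp_pos"][:2]-np.array([.6515,-.046]))@R).round(4))
E
```

```text
[ 0.52473634 -0.02338933  0.20327177]
0.195 337 [-0.1492 -0.0185  0.195 ] [-0.111   0.0523  0.2149] [-0.1297  0.0134  0.2058]
((-0.1340356022119522, 0.01699990965425968), (0.0372718945145607, 0.06720300018787384), 15.532072067260742)
0.06 634 [-0.1627 -0.0585  0.0602] [-0.0985  0.0522  0.07  ] [-0.1157  0.0286  0.0648]
((-0.13086283206939697, -0.003035780042409897), (0.11072063446044922, 0.06414588540792465), 89.6642074584961)
0.045 64 [-0.1622 -0.0508  0.0487] [-0.0989  0.0527  0.0599] [-0.1162  0.0497  0.0575]
((-0.13068798184394836, 0.0009782053530216217), (0.10339135676622391, 0.06336640566587448), 89.82856750488281)
[-0.1288 -0.0017]
```

Emit:
{"fn": "jog_arm", "kwargs": {"deltas": [{"ax": 0,"ay": 0,"az": 0,"tx": 0.2,"ty": 0.03,"tz": 0,"fingers": 0},{"ax": 0,"ay": 0,"az": 0,"tx": 0.4,"ty": -0.06,"tz": 0,"fingers": 0},{"ax": 0,"ay": 0,"az": 0,"tx": 0.5,"ty": -0.1,"tz": 0,"fingers": 0},{"ax": 0,"ay": 0,"az": 0,"tx": 0.5,"ty": -0.1,"tz": 0,"fingers": 0},{"ax": 0,"ay": 0,"az": 0,"tx": 0.5,"ty": -0.1,"tz": 0,"fingers": 0},{"ax": 0,"ay": 0,"az": 0,"tx": 0.5,"ty": -0.1,"tz": 0,"fingers": 0},{"ax": 0,"ay": 0,"az": 0,"tx": 0.5,"ty": -0.1,"tz": 0,"fingers": 0},{"ax": 0,"ay": 0,"az": 0,"tx": 0.5,"ty": -0.1,"tz": 0,"fingers": 0},{"ax": 0,"ay": 0,"az": 0,"tx": 0.4,"ty": -0.08,"tz": 0,"fingers": 0},{"ax": 0,"ay": 0,"az": 0,"tx": 0.3,"ty": -0.05,"tz": 0,"fingers": 0},{"ax": 0,"ay": 0,"az": 0,"tx": 0,"ty": 0,"tz": 0,"fingers": 0}]}}

```text
t: 10.2
tcp_pos: [0.6552, -0.045, 0.2035]
eef_rot: [[0.189, 0.982, 0.001], [0.982, -0.189, -0.001], [-0.0, 0.001, -1.0]]
force: [-0.5, -0.2, -2.7]
opening: 0.0111
gripper_force: 48.9
```

Emit:
{"fn": "jog_arm", "kwargs": {"deltas": [{"ax": 0,"ay": 0,"az": 0,"tx": -0.03,"ty": 0,"tz": -0.15,"fingers": 0},{"ax": 0,"ay": 0,"az": 0,"tx": 0,"ty": 0,"tz": -0.15,"fingers": 0},{"ax": 0,"ay": 0,"az": 0,"tx": 0,"ty": 0,"tz": -0.15,"fingers": 0},{"ax": 0,"ay": 0,"az": 0,"tx": 0,"ty": 0,"tz": -0.15,"fingers": 0},{"ax": 0,"ay": 0,"az": 0,"tx": 0,"ty": 0,"tz": -0.1,"fingers": 0},{"ax": 0,"ay": 0,"az": 0,"tx": 0,"ty": 0,"tz": -0.05,"fingers": 0},{"ax": 0,"ay": 0,"az": 0,"tx": 0,"ty": 0,"tz": -0.03,"fingers": 0},{"ax": 0,"ay": 0,"az": 0,"tx": 0,"ty": 0,"tz": -0.03,"fingers": 0},{"ax": 0,"ay": 0,"az": 0,"tx": 0,"ty": 0,"tz": 0,"fingers": 0}]}}

```text
t: 11.1
tcp_pos: [0.6532, -0.0449, 0.1789]
eef_rot: [[0.189, 0.982, 0.0], [0.982, -0.189, 0.0], [0.0, 0.0, -1.0]]
force: [0.1, 0.2, -2.2]
opening: 0.011
gripper_force: 48.9
```

Emit:
{"fn": "jog_arm", "kwargs": {"deltas": [{"ax": 0,"ay": 0,"az": 0,"tx": 0,"ty": 0,"tz": -0.03,"fingers": 0},{"ax": 0,"ay": 0,"az": 0,"tx": 0,"ty": 0,"tz": -0.03,"fingers": 0},{"ax": 0,"ay": 0,"az": 0,"tx": 0,"ty": 0,"tz": 0,"fingers": 0}]}}

```text
t: 11.4
tcp_pos: [0.6531, -0.0449, 0.177]
eef_rot: [[0.189, 0.982, -0.0], [0.982, -0.189, -0.0], [-0.0, -0.0, -1.0]]
force: [-0.1, -0.4, -2.4]
opening: 0.0112
gripper_force: 48.9
```

Emit:
{"fn": "jog_arm", "kwargs": {"deltas": [{"ax": 0,"ay": 0,"az": 0,"tx": 0,"ty": 0,"tz": -0.03,"fingers": 0},{"ax": 0,"ay": 0,"az": 0,"tx": 0,"ty": 0,"tz": 0,"fingers": 0}]}}

```text
t: 11.6
tcp_pos: [0.6533, -0.0449, 0.1766]
eef_rot: [[0.189, 0.982, 0.0], [0.982, -0.189, 0.0], [0.0, 0.0, -1.0]]
force: [-1.4, 0.1, 1.3]
opening: 0.0111
gripper_force: 49.4
```

Emit:
{"fn": "jog_arm", "kwargs": {"deltas": [{"ax": 0,"ay": 0,"az": 0,"tx": 0,"ty": 0,"tz": 0,"fingers": 0.2},{"ax": 0,"ay": 0,"az": 0,"tx": 0,"ty": 0,"tz": 0,"fingers": 0.3},{"ax": 0,"ay": 0,"az": 0,"tx": 0,"ty": 0,"tz": 0,"fingers": 0.5},{"ax": 0,"ay": 0,"az": 0,"tx": 0,"ty": 0,"tz": 0,"fingers": 0.5},{"ax": 0,"ay": 0,"az": 0,"tx": 0,"ty": 0,"tz": 0.3,"fingers": 0.5},{"ax": 0,"ay": 0,"az": 0,"tx": 0,"ty": 0,"tz": 0.6,"fingers": 0.5},{"ax": 0,"ay": 0,"az": 0,"tx": 0,"ty": 0,"tz": 0.8,"fingers": 0.5},{"ax": 0,"ay": 0,"az": 0,"tx": 0,"ty": 0,"tz": 0.8,"fingers": 0.5},{"ax": 0,"ay": 0,"az": 0,"tx": 0,"ty": 0,"tz": 0.8,"fingers": 0.5},{"ax": 0,"ay": 0,"az": 0,"tx": 0,"ty": 0,"tz": 0.8,"fingers": 0.5}]}}

```text
t: 12.6
tcp_pos: [0.6532, -0.045, 0.3011]
eef_rot: [[0.189, 0.982, 0.001], [0.982, -0.189, 0.0], [0.0, 0.001, -1.0]]
force: [0.6, -0.6, 0.2]
opening: 0.0424
gripper_force: 0.0
```

```bash
python3 - <<'E'
from h import *
c,W=grab("scene"); i=c["img"]; cv2.imwrite("pics/p2.png",cv2.resize(i[100:400,130:430],None,fx=2,fy=2))
yaw=-.19; R=np.array([[np.cos(yaw),-np.sin(yaw)],[np.sin(yaw),np.cos(yaw)]])
Q=W.copy(); Q[...,:2]=(W[...,:2]-[.6515,-.046])@R
k=(abs(Q[...,0])<.022)&(abs(Q[...,1])<.08)&(W[...,2]>.176)&(W[...,2]<.187); p=Q[k]
print(len(p),p.min(0),p.max(0),np.median(p,0),cv2.minAreaRect(p[:,:2].astype(np.float32)))
# keeper
k=(W[...,2]>.2)&(W[...,2]<.245)&(abs(W[...,0]-.486)<.02)&(abs(W[...,1]+.12)<.02); p=W[k]; print(len(p),p.mean(0) if len(p) else 0)
print(env.get_state()["tcp_pos"],env.get_state()["eef_rot"])
E
```

```text
409 [-0.00473404 -0.05534145  0.17600872] [0.00747527 0.05659913 0.18633607] [0.00156002 0.00561712 0.18192336] ((0.0012966757640242577, 0.000623803585767746), (0.11190184950828552, 0.012108373455703259), 89.6537857055664)
140 [ 0.48804827 -0.11860907  0.22447596]
[ 0.65439063 -0.04530252  0.30543644] [[ 1.89464855e-01  9.81869714e-01  5.91038456e-03]
 [ 9.81886491e-01 -1.89469871e-01  2.95587474e-04]
 [ 1.41006819e-03  5.74732332e-03 -9.99982490e-01]]
```

View pics/p2.png

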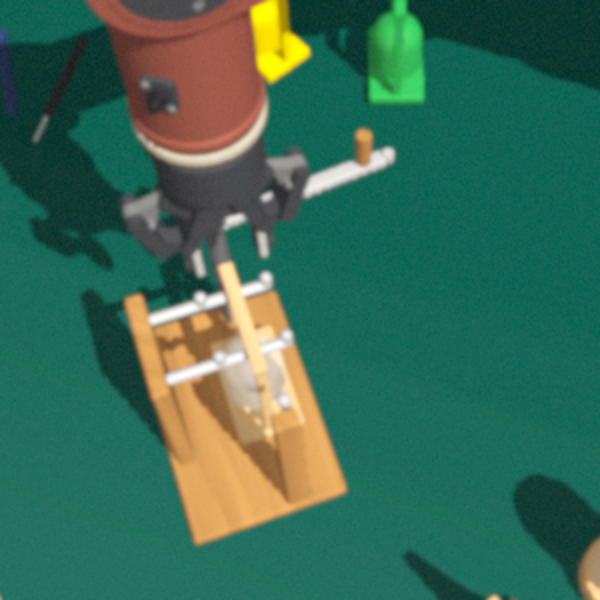

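The showcase hangs on both rods, level, its bar centred within 1.5 mm of the hang point. The knob is at (363,145) and the keeper is still open.

Emit:
{"fn": "jog_arm", "kwargs": {"deltas": [{"ax": 0,"ay": 0,"az": 0.04,"tx": -0.47,"ty": -0.21,"tz": 0.2,"fingers": 0.5},{"ax": 0,"ay": 0,"az": 0.04,"tx": -0.47,"ty": -0.21,"tz": 0,"fingers": 0.5},{"ax": 0,"ay": 0,"az": 0.04,"tx": -0.47,"ty": -0.21,"tz": 0,"fingers": 0.5},{"ax": 0,"ay": 0,"az": 0.04,"tx": -0.47,"ty": -0.21,"tz": 0,"fingers": 0.5},{"ax": 0,"ay": 0,"az": 0.04,"tx": -0.47,"ty": -0.21,"tz": 0,"fingers": 0.5},{"ax": 0,"ay": 0,"az": 0.04,"tx": -0.47,"ty": -0.21,"tz": 0,"fingers": 0.5},{"ax": 0,"ay": 0,"az": 0.04,"tx": -0.47,"ty": -0.21,"tz": 0,"fingers": 0.5},{"ax": 0,"ay": 0,"az": 0.04,"tx": -0.47,"ty": -0.21,"tz": 0,"fingers": 0.5},{"ax": 0,"ay": 0,"az": 0.04,"tx": -0.47,"ty": -0.21,"tz": 0,"fingers": 0.5},{"ax": 0,"ay": 0,"az": 0.04,"tx": -0.47,"ty": -0.21,"tz": 0,"fingers": 0.5},{"ax": 0,"ay": 0,"az": 0.04,"tx": -0.47,"ty": -0.21,"tz": 0,"fingers": 0.5},{"ax": 0,"ay": 0,"az": 0.04,"tx": -0.47,"ty": -0.21,"tz": 0,"fingers": 0.5}]}}

```text
t: 13.85
tcp_pos: [0.4834, -0.121, 0.3058]
eef_rot: [[-0.969, 0.246, 0.001], [0.246, 0.969, 0.0], [-0.001, 0.0, -1.0]]
force: [0.1, 0.2, 0.0]
opening: 0.043
gripper_force: 0.0
```

Emit:
{"fn": "jog_arm", "kwargs": {"deltas": [{"ax": 0,"ay": 0,"az": 0.04,"tx": 0,"ty": 0,"tz": 0,"fingers": 0.5},{"ax": 0,"ay": 0,"az": 0,"tx": 0,"ty": 0,"tz": 0,"fingers": 0.5}]}}

```text
t: 14.05
tcp_pos: [0.4838, -0.1209, 0.306]
eef_rot: [[-0.992, 0.126, 0.001], [0.126, 0.992, 0.001], [-0.001, 0.001, -1.0]]
force: [-0.1, -0.9, -0.3]
opening: 0.0428
gripper_force: 0.0
```

Emit:
{"fn": "jog_arm", "kwargs": {"deltas": [{"ax": 0,"ay": 0,"az": 0.009,"tx": 0.08,"ty": 0.02,"tz": -0.6,"fingers": 0.5},{"ax": 0,"ay": 0,"az": 0,"tx": 0,"ty": 0,"tz": -0.8,"fingers": 0.5},{"ax": 0,"ay": 0,"az": 0,"tx": 0,"ty": 0,"tz": -0.8,"fingers": 0.5},{"ax": 0,"ay": 0,"az": 0,"tx": 0,"ty": 0,"tz": -0.52,"fingers": 0.5},{"ax": 0,"ay": 0,"az": 0,"tx": 0,"ty": 0,"tz": 0,"fingers": 0.25},{"ax": 0,"ay": 0,"az": 0,"tx": 0,"ty": 0,"tz": 0,"fingers": 0},{"ax": 0,"ay": 0,"az": 0,"tx": 0,"ty": 0,"tz": 0,"fingers": 0},{"ax": 0,"ay": 0,"az": 0,"tx": 0,"ty": 0,"tz": 0,"fingers": 0}], "newtons": 25}}

```text
t: 14.85
tcp_pos: [0.4867, -0.1199, 0.2243]
eef_rot: [[-0.995, 0.1, 0.001], [0.1, 0.995, 0.0], [-0.001, 0.0, -1.0]]
force: [-0.5, -0.1, -1.4]
opening: 0.013
gripper_force: 24.7
```

```bash
python3 - <<'E'
import numpy as np
h=np.array([.6345,-.1344]); a=np.radians(np.linspace(174.4,79.1,25)); p=h+.15*np.c_[np.cos(a),np.sin(a)]
d=np.diff(p,axis=0)/.03; print(np.degrees(a[1]-a[0])/180); print(d.round(2).tolist()); print(p[12],p[-1], d.sum(0)-d.round(2).sum(0))
E
```

```text
-0.022060185185185252
[[0.05, 0.34], [0.07, 0.34], [0.09, 0.33], [0.12, 0.33], [0.14, 0.32], [0.16, 0.31], [0.18, 0.3], [0.2, 0.28], [0.22, 0.27], [0.24, 0.25], [0.25, 0.23], [0.27, 0.22], [0.28, 0.2], [0.3, 0.18], [0.31, 0.16], [0.32, 0.13], [0.33, 0.11], [0.33, 0.09], [0.34, 0.07], [0.34, 0.04], [0.35, 0.02], [0.35, -0.01], [0.35, -0.03], [0.34, -0.05]]
[ 0.54475131 -0.01421193] [0.66286432 0.01289381] [-0.00838579 -0.00812094]
```

Emit:
{"fn": "jog_arm", "kwargs": {"deltas": [{"ax": 0,"ay": 0,"az": -0.022,"tx": 0.05,"ty": 0.34,"tz": 0,"fingers": 0},{"ax": 0,"ay": 0,"az": -0.022,"tx": 0.07,"ty": 0.34,"tz": 0,"fingers": 0},{"ax": 0,"ay": 0,"az": -0.022,"tx": 0.09,"ty": 0.33,"tz": 0,"fingers": 0},{"ax": 0,"ay": 0,"az": -0.022,"tx": 0.12,"ty": 0.33,"tz": 0,"fingers": 0},{"ax": 0,"ay": 0,"az": -0.022,"tx": 0.14,"ty": 0.32,"tz": 0,"fingers": 0},{"ax": 0,"ay": 0,"az": -0.022,"tx": 0.16,"ty": 0.31,"tz": 0,"fingers": 0},{"ax": 0,"ay": 0,"az": -0.022,"tx": 0.18,"ty": 0.3,"tz": 0,"fingers": 0},{"ax": 0,"ay": 0,"az": -0.022,"tx": 0.2,"ty": 0.28,"tz": 0,"fingers": 0},{"ax": 0,"ay": 0,"az": -0.022,"tx": 0.22,"ty": 0.27,"tz": 0,"fingers": 0},{"ax": 0,"ay": 0,"az": -0.022,"tx": 0.24,"ty": 0.25,"tz": 0,"fingers": 0},{"ax": 0,"ay": 0,"az": -0.022,"tx": 0.25,"ty": 0.23,"tz": 0,"fingers": 0},{"ax": 0,"ay": 0,"az": -0.022,"tx": 0.27,"ty": 0.22,"tz": 0,"fingers": 0}]}}

```text
t: 16.05
tcp_pos: [0.5468, -0.0143, 0.2244]
eef_rot: [[-0.596, 0.803, 0.001], [0.803, 0.596, -0.0], [-0.001, 0.001, -1.0]]
force: [0.1, -2.8, -2.2]
opening: 0.0133
gripper_force: 24.7
```

Tracking is good, so I'll continue the arc.

Emit:
{"fn": "jog_arm", "kwargs": {"deltas": [{"ax": 0,"ay": 0,"az": -0.022,"tx": 0.26,"ty": 0.2,"tz": 0,"fingers": 0},{"ax": 0,"ay": 0,"az": -0.022,"tx": 0.28,"ty": 0.18,"tz": 0,"fingers": 0},{"ax": 0,"ay": 0,"az": -0.022,"tx": 0.31,"ty": 0.16,"tz": 0,"fingers": 0},{"ax": 0,"ay": 0,"az": -0.022,"tx": 0.32,"ty": 0.13,"tz": 0,"fingers": 0},{"ax": 0,"ay": 0,"az": -0.022,"tx": 0.33,"ty": 0.11,"tz": 0,"fingers": 0},{"ax": 0,"ay": 0,"az": -0.022,"tx": 0.33,"ty": 0.09,"tz": 0,"fingers": 0},{"ax": 0,"ay": 0,"az": -0.022,"tx": 0.34,"ty": 0.07,"tz": 0,"fingers": 0},{"ax": 0,"ay": 0,"az": -0.022,"tx": 0.34,"ty": 0.04,"tz": 0,"fingers": 0},{"ax": 0,"ay": 0,"az": -0.022,"tx": 0.35,"ty": 0.02,"tz": 0,"fingers": 0},{"ax": 0,"ay": 0,"az": -0.022,"tx": 0.35,"ty": -0.01,"tz": 0,"fingers": 0},{"ax": 0,"ay": 0,"az": -0.022,"tx": 0.35,"ty": -0.03,"tz": 0,"fingers": 0},{"ax": 0,"ay": 0,"az": -0.022,"tx": 0.34,"ty": -0.05,"tz": 0,"fingers": 0}]}}

```text
t: 17.25
tcp_pos: [0.6632, 0.0123, 0.2244]
eef_rot: [[0.19, 0.982, -0.0], [0.982, -0.19, -0.001], [-0.001, -0.0, -1.0]]
force: [-1.4, -3.2, -0.6]
opening: 0.013
gripper_force: 25.2
```

Emit:
{"fn": "jog_arm", "kwargs": {"deltas": [{"ax": 0,"ay": 0,"az": 0,"tx": 0.05,"ty": -0.01,"tz": 0,"fingers": 0},{"ax": 0,"ay": 0,"az": 0,"tx": 0,"ty": 0,"tz": 0,"fingers": 0}]}}

```text
t: 17.45
tcp_pos: [0.6641, 0.0122, 0.2243]
eef_rot: [[0.187, 0.982, -0.002], [0.982, -0.187, -0.0], [-0.001, -0.001, -1.0]]
force: [-6.5, -0.6, 3.8]
opening: 0.0132
gripper_force: 25.5
```

```bash
cat > chk.py <<'E'
from h import *
c,W=grab("scene"); i=c["img"]
yaw=-.19; R=np.array([[np.cos(yaw),-np.sin(yaw)],[np.sin(yaw),np.cos(yaw)]])
Q=W.copy(); Q[...,:2]=(W[...,:2]-[.6515,-.046])@R
k=(abs(Q[...,0])<.022)&(abs(Q[...,1])<.08)&(W[...,2]>.176)&(W[...,2]<.186); p=Q[k]
print("handle?",len(p),p.min(0).round(4),p.max(0).round(4))
k=(abs(Q[...,0])<.03)&(Q[...,1]>-.08)&(Q[...,1]<.105)&(W[...,2]>.192)&(W[...,2]<.2); p=Q[k]
print("bar",len(p),np.polyfit(p[:,1],p[:,0],1).round(4))
k=(abs(Q[...,0])<.03)&(abs(Q[...,1]-.06)<.03)&(W[...,2]>.205)&(W[...,2]<.245); p=Q[k]; print("knob",len(p),p.mean(0).round(4) if len(p) else "")
s=env.get_state(); t=np.array(s["tcp_pos"]); print(s["t"],t,((t[:2]-[.6515,-.046])@R).round(4),s["force"])
import sys; cv2.imwrite(sys.argv[1],cv2.resize(i[100:400,130:430],None,fx=2,fy=2))
E
python3 chk.py pics/p3.png
```

```text
Traceback (most recent call last):
  File "chk.py", line 6, in <module>
    print("handle?",len(p),p.min(0).round(4),p.max(0).round(4))
                           ~~~~~^^^
ValueError: zero-size array to reduction operation minimum which has no identity
```

Emit:
{"fn": "jog_arm", "kwargs": {"deltas": [{"ax": 0,"ay": 0,"az": 0,"tx": 0.05,"ty": -0.01,"tz": 0,"fingers": 0},{"ax": 0,"ay": 0,"az": 0,"tx": 0.03,"ty": -0.01,"tz": 0,"fingers": 0},{"ax": 0,"ay": 0,"az": 0,"tx": 0,"ty": 0,"tz": 0,"fingers": 0}]}}

```text
t: 17.8
tcp_pos: [0.6645, 0.0122, 0.2241]
eef_rot: [[0.186, 0.983, -0.006], [0.983, -0.186, 0.001], [-0.0, -0.006, -1.0]]
force: [-16.6, -0.1, 8.0]
opening: 0.0133
gripper_force: 26.5
```

The force rises to 17 N with no further travel, so the bar is at its stop. I'll ease off, release and lift.

Emit:
{"fn": "jog_arm", "kwargs": {"deltas": [{"ax": 0,"ay": 0,"az": 0,"tx": -0.06,"ty": 0.01,"tz": 0,"fingers": 0},{"ax": 0,"ay": 0,"az": 0,"tx": 0,"ty": 0,"tz": 0,"fingers": 0.2},{"ax": 0,"ay": 0,"az": 0,"tx": 0,"ty": 0,"tz": 0,"fingers": 0.4},{"ax": 0,"ay": 0,"az": 0,"tx": 0,"ty": 0,"tz": 0,"fingers": 0.4},{"ax": 0,"ay": 0,"az": 0,"tx": 0,"ty": 0,"tz": 0,"fingers": 0.4},{"ax": 0,"ay": 0,"az": 0,"tx": 0,"ty": 0,"tz": 0.5,"fingers": 0.4},{"ax": 0,"ay": 0,"az": 0,"tx": 0,"ty": 0,"tz": 0.8,"fingers": 0.4},{"ax": 0,"ay": 0,"az": 0,"tx": 0,"ty": 0,"tz": 0.8,"fingers": 0.4},{"ax": 0,"ay": 0,"az": 0,"tx": -0.5,"ty": 0,"tz": 0.8,"fingers": 0.4},{"ax": 0,"ay": 0,"az": 0,"tx": -0.8,"ty": 0,"tz": 0.8,"fingers": 0.4},{"ax": 0,"ay": 0,"az": 0,"tx": -0.8,"ty": 0,"tz": 0.8,"fingers": 0.4},{"ax": 0,"ay": 0,"az": 0,"tx": -0.8,"ty": 0,"tz": 0.5,"fingers": 0.4}]}}

```text
t: 19.0
tcp_pos: [0.5778, 0.0119, 0.3766]
eef_rot: [[0.187, 0.982, 0.003], [0.982, -0.187, 0.0], [0.001, 0.003, -1.0]]
force: [0.3, 0.9, 0.2]
opening: 0.0344
gripper_force: 0.0
```

```bash
sed -i 's/^print("handle?".*/print("handle?",len(p),p.min(0).round(4) if len(p) else "")/' chk.py; python3 chk.py pics/p4.png
```

```text
handle? 0 
bar 631 [-0.0168  0.0008]
knob 127 [0.0015 0.0621 0.2295]
19.05 [0.57588834 0.01123321 0.3794155 ] [-0.0851  0.0419] [ 3.31799178 -1.4622643   3.81940971]
```

View pics/p4.png

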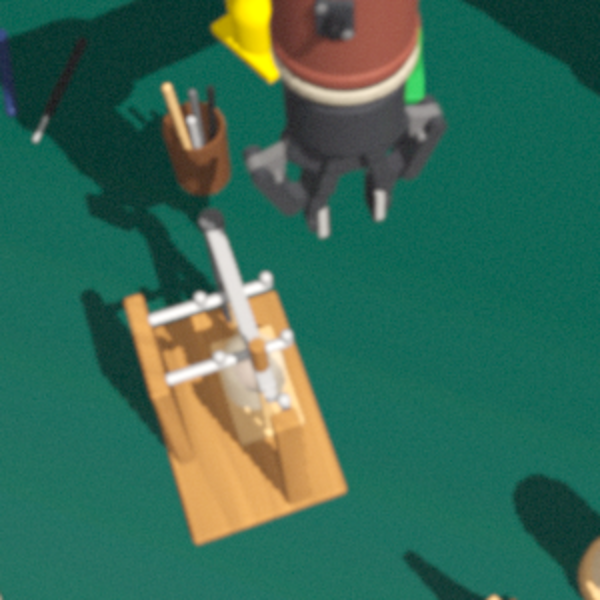

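The picture shows the keeper shut over the handle with its end at the catch at (283,400). The measured bar slope is about -0.017 rad, the showcase hangs straight and the gripper is clear. Handing in.

```bash
python3 -c "
from workcell import env
print(env.sign_off())"
```

```text
the job is handed in; nothing more can be done
None
```

The showcase hangs level on both hooks, about 1.5 mm from the hanging point. The keeper bar is shut past its catch (within about 0.02 rad of fully closed). I handed the job in at about 19 s with the gripper clear; no verdict came back.

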